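Index the worm-driven striping table one division

ROBOT

A 6-joint arm with a two-finger parallel gripper is mounted at the origin on a cart in front of the work surface, level with it; the furniture and walls round the work are solid. World frame = base frame: x ahead of the robot, y to its left, z up, the work surface at z = 0. Lengths are in m, angles in rad, forces in N, time in s.
With the tool pointing down it reaches from about 0.3 to 0.825 m from the base axis. Payload 5.4 kg.
Tool frame: the origin (TCP) lies at the very end of the fingers, on their centre line; the grasp point (between the pads) lies 19 mm behind it; z points along the fingers, y is the line along which they close (so a half turn about z gives the same grasp; the last joint's range is limited). The gripper opens to 92 mm and grips with 3 to 60 N. Pads are 20 mm wide; open, the fingers measure 128 mm over their backs; the gripper's body (75 mm by 189 mm) begins 69 mm behind the grasp point.
Start: joints at [1.138, 0.158, 1.597, -0, 1.386, -0.21], TCP at [0.127, 0.561, 0.215] pointing down, gripper open.
Joint ranges: [-2.91, 2.91], [-0.94, 2.29], [0.18, 2.7], [-1.29, 4.43], [0.17, 2.64], [-3, 3]. Speed limits (rad/s): [2.57, 2.57, 3.14, 3.14, 3.14, 3.14].

INTERFACE

Orientations are given as a rotation vector (axis times angle).
In Python, from workcell import bot gives the robot as it stands. Calls block until the motion is done:
- bot.goto(position, orientation): joint-space move of the TCP to a pose.
- bot.line_to(position, rot=None, max_speed=0.15): straight line of the TCP; rot=None keeps the orientation; max_speed is the mean speed in m/s.
- bot.set_joints(angles): joint-space move.
- bot.set_gripper(opening, newtons=None): opening from 0.0 (shut) to 1.0 (fully open); newtons is the grip in N (None keeps the last); returns when the fingers have stopped.
- bot.hold(seconds).
- bot.inverse_kinematics(position, orientation): joint angles nearest the present ones, or None.
- bot.read_camera(name): name is "scene" or "top"; returns a dict with "pixels" (400x640x3 uint8, blue, green, red), "fx", "fy", "cx", "cy" (pixels), "k1" (the pictures are not rectified: a ray, as slopes to the right and down, at radius r is drawn at 1 + k1 r^2 times it, then the intrinsics apply), "R" (3x3) and "t" (3): a world point X has camera coordinates R X + t. Camera axes: x right, y down, z forward; pixel columns grow to the right and rows downward; lengths in m; the calibration is good to about 2 mm. A picture is of the moment at which its call begins. There is no depth.
A pose or a line that the arm cannot do raises bot.MotionError and nothing moves.
- bot.job_done(): hands the job in, once; it reports no verdict.
Readings, each from a call of its own:
- bot.current_clock(): time.
- bot.current_joints(): joint angles.
- bot.current_joint_vel(): joint speeds.
- bot.current_effort(): joint torques, N m.
- bot.current_ee_pos(): TCP position.
- bot.current_tool_rot(): TCP orientation.
- bot.current_contact_force(): force on the tool from outside, world axes, zero at the start.
- bot.current_ft_torque(): the same for the moment, N m.
- bot.current_opening(): opening from 0.0 (shut) to 1.0 (fully open).
Only numpy, scipy, OpenCV 4.12 (cv2) and the standard library are available. Lean on these libraries where they do the work, as an engineer would, in place of code of your own. Each camera call takes 0.05 s, during which the arm holds its last target. There are 200 camera calls.

TASK

The jar on the worm-driven table is ready for its next stripe: lift the index pin out and seat it fully in the next hole ahead of the table's index arm (the arm travels clockwise seen from above), then wind the crank clockwise until the arm comes up firmly against the pin. Leave the arm snug against the pin, stopping as soon as you feel it bear so that the pin is not strained; move the table by its crank only, and leave the tape, the pen and the brush alone.

Things in the scene. Friction and masses are not known exactly. Their poses are not given: they have to be found in the camera images.
- base: fixed aluminium base plate, 210 x 270 x 30 mm, with a tongue at its +y end. Origin on the tabletop below the table's turning axis; z up; at yaw 0 its -x side faces the robot. Four index holes lie on a circle of radius 110 mm about that axis, 45 degrees apart; the round crank post (radius 26 mm, top 76 mm above the tabletop) stands 190 mm along +y
- hole_0 (a point): mouth centre (on the plate's top face, 30 mm above the tabletop) of the index hole at base direction -y; it lies behind the arm. All holes: about 13.2 mm wide, 27 mm deep, rims chamfered 1.5 mm
- hole_1 (a point): mouth centre of the index hole 45 degrees clockwise (from above) of hole_0; the pin starts in it
- hole_2 (a point): mouth centre of the index hole 45 degrees clockwise of hole_1, at base direction -x: the next hole, where the pin must go
- hole_3 (a point): mouth centre of the index hole 45 degrees clockwise of hole_2; stays empty
- pin: loose steel index pin, about 60 g, upright: shank 12 mm diameter and 68 mm long with a chamfered foot, then a plain round head 18 mm diameter from 68 to 93 mm. Origin at the centre of the foot, z along the pin. Seated, the foot is 27 mm below the plate's top and the head spans 71 to 96 mm above the tabletop
- table: rotary table with a closed paint jar fixed on it (jar 54 mm diameter, top 116 mm above the tabletop): disc 128 mm diameter with an index arm, a steel bar 16 mm wide along the table's own -x to 130 mm from the axis, 38 to 52 mm above the tabletop. Origin on the turning axis, z up. It starts a few degrees counter-clockwise (from above) of the pin
- index_arm (a point): point in the middle of the index arm, 110 mm from the table's axis, 45 mm above the tabletop. A set screw (9 mm thick, level with this point) sticks out of the arm's leading face by 1 to 6 mm, differently each time, and is what meets the pin: then this point is 15 to 20 mm from the pin's axis
- crank_axis (a point): point on the crank's vertical turning axis, 105 mm above the tabletop. The worm drive turns the table once for 20 turns of the crank, in the same sense: one division (45 degrees) is 2.5 crank turns. The worm's friction keeps the table where it is left
- handle_mid (a point): middle of the crank's upright, free-spinning round handle, 15 mm diameter, 87 to 121 mm above the tabletop (this point at 105 mm), its axis 28 mm from the crank axis, on a flat crank arm just below it. Free running takes 2 to 3 N along its circle; once the index arm bears, each 10 N on the pin adds about 2 N, within a few mm of handle travel. The pin is strained above 20 N
- tape_roll: roll of masking tape lying flat, 101 mm diameter, 24 mm high; a bystander. Origin at the centre of its underside
- pen: white marker pen with a black cap, lying, 124 mm long; a bystander. Origin under its middle
- paint_brush: paint brush with a wooden handle, lying, 232 mm long; a bystander. Origin under its middle

How it is judged:
By the outcome, as a careful person would: the job done as asked, in the order asked, and still so for the second after the job is handed in, with the robot touching nothing.
It also fails if it takes over 72 s, if anything falls off the work surface, if the arm or the gripper's body presses on something with over 40 N, if the wrist force passes 120 N, or if a joint passes its speed limit or range.

## Working session

There is one attempt and no reset: what is moved stays moved. The work goes in short steps, each a Python script; the robot and the scene stay as the last script left them, time stands still between calls to the robot, and variables do not carry over. Pictures are saved under pics/ and viewed, on a budget of 10 in all, crops included, one or two more only if the job needs it, and the job is handed in when it is done.

```bash
mkdir -p pics; ls; python3 - <<'E'
from workcell import bot
import cv2
for n in("scene","top"):
    c=bot.read_camera(n); cv2.imwrite(f"pics/{n}0.png",c["pixels"])
    print(n,c["fx"],c["fy"],c["cx"],c["cy"],c["k1"],c["R"],c["t"])
print(bot.current_clock(),bot.current_tool_rot(),bot.current_contact_force())
E
```

```text
pics
scene 407.45492409801335 407.45492409801335 324.8756183449987 204.9019540333153 -0.029402402991183758 [[ 0.64308843 -0.76571438 -0.01089807]
 [-0.55856078 -0.45927913 -0.69070438]
 [ 0.52387702  0.45027122 -0.72305511]] [-0.37450022  0.33998288  1.05806969]
top 476.161080794311 476.161080794311 316.10279440777 197.86939574786905 -0.08027559007408001 [[-0.02376459 -0.99936416 -0.02658055]
 [-0.99074232  0.02709767 -0.13302396]
 [ 0.13365965  0.02317321 -0.99075633]] [-0.03818096  0.51542428  1.17719727]
0.1 [-3.49173903e-01 -3.12160139e+00  2.41931603e-03] [ 0.6652881  -0.52309973 -0.28962624]
```

View pics/top0.png

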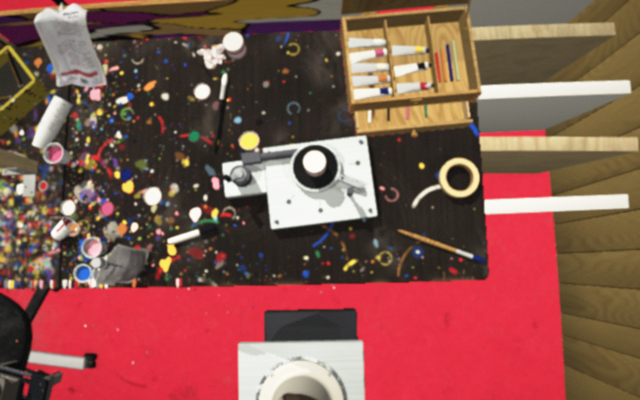

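View pics/scene0.png

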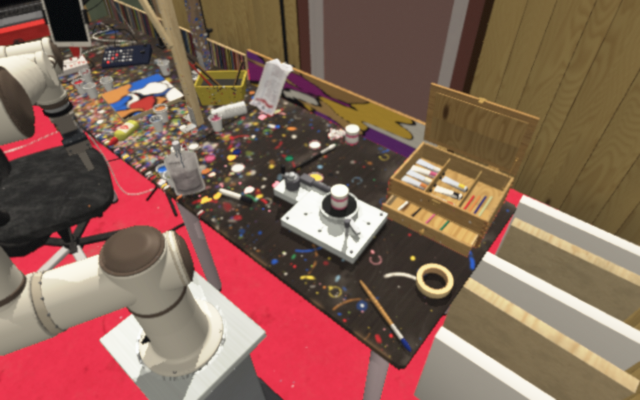

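Both views show the plate: in the top view it spans about (225–378, 137–230), with the jar at (315,165), the crank post at (240,178) and the pin and arm near (350,187). I'll zoom in.

```bash
python3 - <<'E'
import cv2,numpy as np
a=cv2.imread("pics/top0.png")[125:240,215:385]; b=cv2.imread("pics/scene0.png")[160:265,265:395]
a=cv2.resize(a,None,fx=4.6,fy=4.6,interpolation=cv2.INTER_CUBIC); cv2.imwrite("pics/c1.png",a); print(a.shape)
b=cv2.resize(b,None,fx=5.5,fy=5.5,interpolation=cv2.INTER_CUBIC); cv2.imwrite("pics/c2.png",b); print(b.shape)
E
```

```text
(529, 782, 3)
(578, 715, 3)
```

View pics/c1.png

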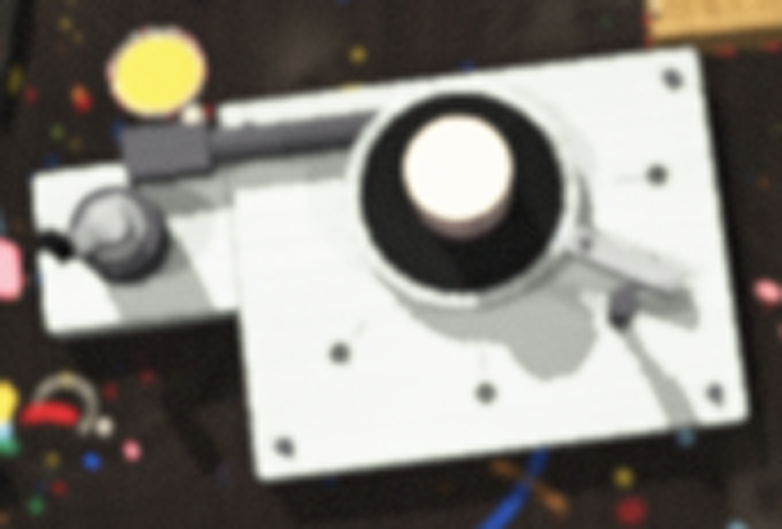

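View pics/c2.png

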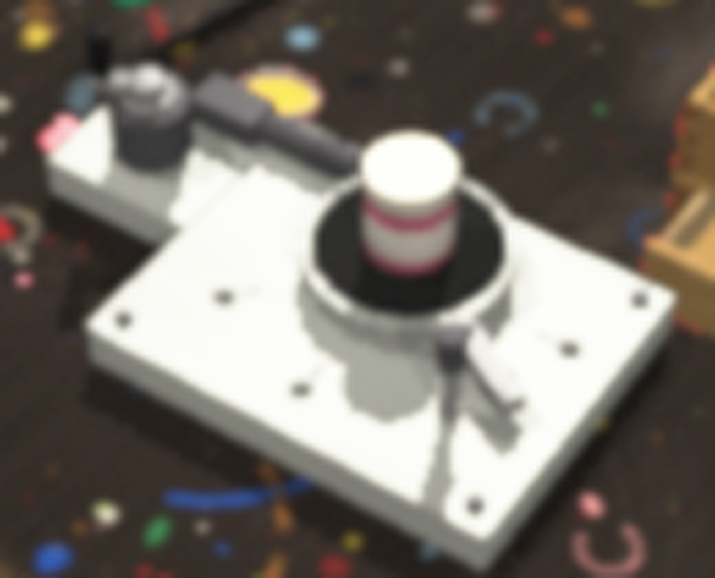

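The crop of the top view shows hole_2 at (486,392), hole_3 at (340,352), hole_0 at (657,175), the pin head at about (622,305), and the black crank handle at (60,243) with its post at about (120,232). In the scene crop hole_2 is at (300,389), hole_3 at (224,297), hole_0 at (570,348), the handle at (98,50) and the pin head at about (455,345).

```bash
cat > h.py <<'E'
import numpy as np, cv2
from scipy.optimize import least_squares
def ray(c,uv,z):
    """pixel -> world point on plane z"""
    d=np.array([(uv[0]-c["cx"])/c["fx"],(uv[1]-c["cy"])/c["fy"]]); s=d.copy()
    for _ in range(10): s=d/(1+c["k1"]*(s@s))
    R,t=np.array(c["R"]),np.array(c["t"]); o=-R.T@t; v=R.T@np.array([*s,1]); return (o+v*(z-o[2])/v[2])
def blob(img,uv,r,thr=0.5):
    """darkness centroid in window"""
    g=cv2.cvtColor(img,cv2.COLOR_BGR2GRAY).astype(float); u,v=np.round(uv).astype(int)
    w=g[v-r:v+r+1,u-r:u+r+1]; hi=np.percentile(w,70); lo=w.min(); d=np.clip((hi-w)-(hi-lo)*(1-thr),0,None)
    yy,xx=np.mgrid[v-r:v+r+1,u-r:u+r+1]; return np.array([(d*xx).sum(),(d*yy).sum()])/d.sum()
def rot(a): return np.array([[np.cos(a),-np.sin(a)],[np.sin(a),np.cos(a)]])
HB={0:(0,-.11),1:(-.11*2**-.5,-.11*2**-.5),2:(-.11,0),3:(-.11*2**-.5,.11*2**-.5)}
def fit(pts):  # {k:xy} -> x,y,yaw, residuals
    f=lambda p:np.concatenate([rot(p[2])@HB[k]+p[:2]-q for k,q in pts])
    s=least_squares(f,[.45,0,0]); return s.x,s.fun
E
python3 - <<'E'
from h import *
from workcell import bot
C={n:bot.read_camera(n) for n in("top","scene")}
cr={"top":((215,125),4.6,{2:(486,392),3:(340,352),0:(657,175)},(622,305),(60,243)),"scene":((265,160),5.5,{2:(300,389),3:(224,297),0:(570,348)},(455,338),(98,50))}
allp=[]
for n,(o,k,H,pin,hd) in cr.items():
    c=C[n]; f=lambda p:np.array(o)+(np.array(p)+.5)/k-.5
    ps=[(i,ray(c,blob(c["pixels"],f(p),4),.03)[:2]) for i,p in H.items()]; allp+=ps
    x,r=fit(ps); print(n,x.round(4),(r*1e3).round(1))
    print(" pin head top",ray(c,f(pin),.09)[:2].round(4)," handle@.105",ray(c,f(hd),.105)[:2].round(4))
x,r=fit(allp); print("all",x.round(4),(r*1e3).round(1))
for i in HB: print(i,(rot(x[2])@HB[i]+x[:2]).round(4))
print("crank",(rot(x[2])@(0,.19)+x[:2]).round(4))
# sharp pixel crops around pin and handle
for n,p,q in(("top",(350,191),(230,178)),("scene",(347,221),(285,175))):
    im=C[n]["pixels"]; 
    for nm,(u,v) in(("pin",p),("hd",q)):
        w=im[v-22:v+22,u-22:u+22]; cv2.imwrite(f"pics/z_{n}_{nm}.png",cv2.resize(w,None,fx=8,fy=8,interpolation=cv2.INTER_NEAREST))
I=[cv2.imread(f"pics/z_{n}_{m}.png") for n in("top","scene") for m in("pin","hd")]
cv2.imwrite("pics/z.png",cv2.resize(np.vstack([np.hstack(I[:2]),np.hstack(I[2:])]),(600,600)))
E
```

```text
top [ 0.593  -0.0501  0.0972] [-0.1 -0.1  0.1 -0.  -0.1  0.1]
 pin head top [ 0.5215 -0.1349]  handle@.105 [0.5606 0.1604]
scene [ 0.5911 -0.0519  0.0942] [ 0.4  0.1 -0.2 -0.2 -0.2  0.1]
 pin head top [ 0.5243 -0.1368]  handle@.105 [0.5595 0.163 ]
all [ 0.592  -0.051   0.0957] [-1.  -0.8 -0.7 -0.8 -1.1 -0.8  1.3  0.8  0.6  0.6  0.9  1. ]
0 [ 0.6026 -0.1605]
1 [ 0.5221 -0.1359]
2 [ 0.4826 -0.0615]
3 [0.5072 0.019 ]
crank [0.5739 0.1381]
```

View pics/z.png

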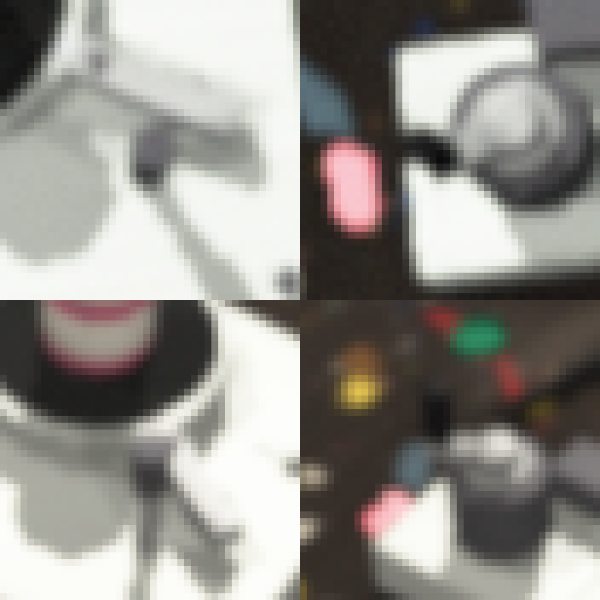

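The base fit is consistent: residuals within each view are under 0.5 mm and the two views differ by 2 mm. The pin head lies on the computed hole_1, and the handle comes out 27.7 mm from the crank axis. Next is gripping the pin.

```bash
cat >> h.py <<'E'
from workcell import bot
DOWN=[0,np.pi,0]
H1=np.array([.5221,-.1359]);H2=np.array([.4826,-.0615]);CR=np.array([.5739,.1381])
def F(n=6):
    a=[]
    for _ in range(n): a.append(bot.current_contact_force()); bot.hold(.01)
    return np.mean(a,0)
E
python3 - <<'E'
from h import *
bot.goto([*H1,.2],DOWN); bot.set_gripper(.5,8)
print(bot.current_clock(),bot.current_joints()); c=bot.read_camera("top"); 
bot.line_to([*H1,.12]); f0=F(); print("f0",f0)
bot.line_to([*H1,.066],max_speed=.08); print("down",F()-f0)
bot.set_gripper(0,8); print("grip",F()-f0,bot.current_opening()*92,bot.current_ee_pos(),bot.current_clock())
E
```

```text
3.825 [-4.78826765e-01  7.79737386e-02  1.71401179e+00  1.23275169e-05
  1.34957685e+00 -2.04953189e+00]
f0 [0.20524953 0.08002292 0.31358207]
down [ 0.18979313 -0.22025462  0.03755492]
grip [-0.25288995  0.31588286  0.86505479] 17.897048201534655 [ 0.52222135 -0.1359482   0.06617596] 6.0667
```

```bash
python3 - <<'E'
from h import *
f0=np.array([.205,.08,.31])
bot.set_gripper(0,30); print("grip",F()-f0)
bot.line_to([*H1,.070],max_speed=.03); print(F()-f0)
bot.line_to([*H1,.125],max_speed=.08); f1=F(); print("lift",f1-f0,bot.current_opening()*92)
bot.line_to([*H2,.125]); 
bot.line_to([*H2,.098],max_speed=.08); f1=F(); print(f1-f0)
# slow descent with contact check; seated z = .066
z=.098
while z>.0665:
    z=max(z-.002,.066); bot.line_to([*H2,z],max_speed=.04); d=F(3)-f1
    if np.linalg.norm(d)>3: print(round(z,4),d.round(1))
    if abs(d[2])>10 or np.linalg.norm(d)>15: print("stop",z,d); break
print(bot.current_ee_pos(),bot.current_opening()*92,bot.current_clock())
c=bot.read_camera("top"); cv2.imwrite("pics/p1.png",c["pixels"])
E
```

```text
grip [-0.08672458 -0.03467645  1.40011274]
[-0.0915168  -0.43421634 -0.89080491]
lift [-0.16962013 -0.06867529 -0.7366745 ] 16.896188831392443
[-0.04267951 -0.29235037 -0.52739888]
[ 0.48285716 -0.06161631  0.06617906] 17.29492006595057 13.2
```

The pin went down to its starting height with no force above 3 N. I'll release it, retreat and check.

```bash
python3 - <<'E'
from h import *
f=F(); bot.set_gripper(.5,8); print("release",F()-f)
bot.line_to([*H2,.14]); 
bot.goto([CR[0]-.014,CR[1]+.024,.16],DOWN)
I=[]
for n,(u,v),s in(("top",(330,180),70),("scene",(335,220),60)):
    c=bot.read_camera(n); cv2.imwrite(f"pics/{n}2.png",c["pixels"]); I.append(cv2.resize(c["pixels"][v-s:v+s,u-s:u+s],(400,400),interpolation=cv2.INTER_CUBIC))
cv2.imwrite("pics/v2.png",np.hstack(I)); print(bot.current_clock(),F(),bot.current_joints())
E
```

```text
release [-0.61244212  0.13251416 -1.07366916]
15.625 [-0.10549462 -0.25620402  0.11534426] [ 7.20684959e-02  2.23724553e-01  1.63320573e+00 -3.41861409e-04
  1.28525617e+00 -1.49651950e+00]
```

View pics/v2.png

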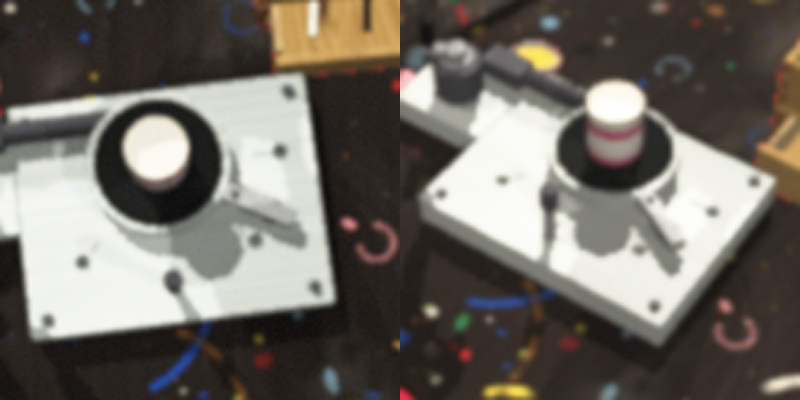

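The pin stands in hole_2 (top view crop at (173,282)) with hole_1 empty. The arm's tip is at about (297,213), behind it. Now I'll grip the handle and try a quarter turn.

```bash
cat >> h.py <<'E'
import json
R0=.028; Z=.094
def crank(dtheta,step,speed,st,stop=None,verb=1,nf=2,k=1.5e-4):
    """wind clockwise by dtheta (deg) in steps; trims centre by radial force. st: c, th(deg), f0, tot"""
    c=np.array(st["c"]); f0=np.array(st["f0"]); log=[]; done=0
    while done<dtheta-1e-6:
        s=min(step,dtheta-done); done+=s; st["th"]-=s; st["tot"]+=s; a=np.radians(st["th"])
        r=np.array([np.cos(a),np.sin(a)]); t=np.array([np.sin(a),-np.cos(a)])   # t: clockwise tangent
        bot.line_to([*(c+R0*r),Z],max_speed=speed)
        f=F(nf)[:2]-f0[:2]; ft=-f@t; fr=f@r; c=c+k*fr*r; log.append((st["tot"],ft,fr))
        if np.hypot(*f)>25: print("BIG",f); break
        if stop and stop(log): break
    st["c"]=c.tolist(); json.dump(st,open("st.json","w"))
    if verb: print("tot,ft,fr:",*["%.0f:%.1f,%.1f"%x for x in log[::verb]])
    return log
E
python3 - <<'E'
from h import *
c=bot.read_camera("top")
tip=ray(c,(330-70+297/2.857,180-70+213/2.857),.052)[:2]; root=ray(c,(330-70+232/2.857,180-70+190/2.857),.052)[:2]
B=np.array([.592,-.051]); d=tip-B; print("tip",d,np.linalg.norm(d),np.degrees(np.arctan2(d[1],d[0]))%360,"line",np.degrees(np.arctan2(*(tip-root)[::-1]))%360)
h=H2-B; print("pin dir",np.degrees(np.arctan2(h[1],h[0]))%360)
p=CR+[-.014,.024]; f0=F(10)
bot.line_to([*p,Z],max_speed=.06); print("down",F()-f0)
bot.set_gripper(0,5); print("grip5",F()-f0,bot.current_opening()*92)
bot.set_gripper(0,15); print("grip15",F()-f0,bot.current_opening()*92)
st=dict(c=CR.tolist(),th=float(np.degrees(np.arctan2(.024,-.014))),f0=f0.tolist(),tot=0.)
crank(60,6,.05,st); print(st,bot.current_opening()*92,bot.current_ee_pos(),bot.current_clock())
E
```

```text
tip [-0.04972844 -0.12167314] 0.13144303627543877 247.76991159164342 line 248.60569465322288
pin dir 185.4823449742919
down [-0.45991469  0.14988567 -0.06875932]
grip5 [-0.39877847  2.87054771  0.34741583] 14.806420877793078
grip15 [-0.69071682  3.93838587  0.91486172] 14.393952216470742
tot,ft,fr: 6:2.3,4.8 12:1.6,2.2 18:1.3,0.7 24:0.4,-0.5 30:1.2,-0.1 36:1.0,0.1 42:0.9,1.2 48:0.8,1.0 54:1.1,1.0 60:1.1,0.4
{'c': [0.5736600468366615, 0.13961580792544825], 'th': 60.25643716352927, 'f0': [0.13920944362363832, 0.013328386828622123, -0.03717377245659971], 'tot': 60.0} 14.700316475114906 [0.58785617 0.16381574 0.09404868] 20.6583
```

Driving works, with tangential force near 1 N. The arm is at 248° and the pin at 185.5°, so I expect contact at roughly 1040–1095° of crank. I'll run quickly to about 960°, with a force guard.

```bash
python3 - <<'E'
from h import *
st=json.load(open("st.json"))
crank(900,12,.08,st,stop=lambda l:l[-1][1]>5.5,verb=4,nf=1)
print(st,bot.current_opening()*92,bot.current_ee_pos(),bot.current_clock())
c=bot.read_camera("top"); I=c["pixels"][110:250,260:400]
cv2.imwrite("pics/v3.png",cv2.resize(I,(500,500),interpolation=cv2.INTER_CUBIC))
E
```

```text
tot,ft,fr: 72:-0.5,2.0 120:-0.4,2.9 168:-1.5,1.8 216:-0.5,2.1 264:-1.1,1.7 312:-1.2,1.4 360:-0.0,2.5 408:-0.1,1.5 456:-0.2,0.5 504:-1.0,1.4 552:-1.6,1.4 600:-1.5,0.7 648:-0.4,1.0 696:0.2,1.1 744:-0.8,1.0 792:-0.6,0.4 840:-0.3,-0.9 888:-0.4,0.9 936:-0.5,-0.2
{'c': [0.5749129591296548, 0.13900746261379565], 'th': -839.7435628364708, 'f0': [0.13920944362363832, 0.013328386828622123, -0.03717377245659971], 'tot': 960.0} 14.415128659186822 [0.56031184 0.11509941 0.09397833] 40.0333
```

View pics/v3.png

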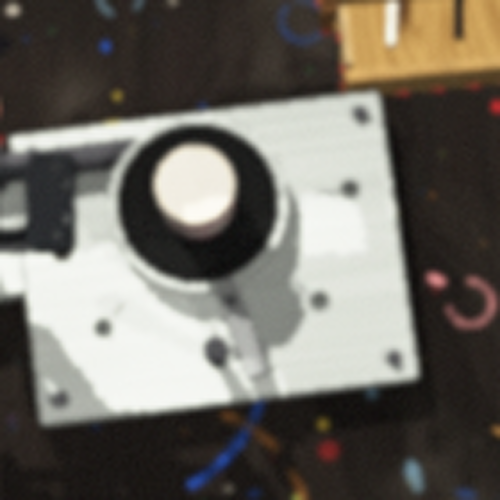

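The arm is close behind the pin. Now the slow approach, with a baseline-relative stop.

```bash
python3 - <<'E'
from h import *
st=json.load(open("st.json"))
def stop(l):
    if len(l)<6: return l[-1][1]>6
    base=np.median([x[1] for x in l[:-2]][-10:]); return l[-1][1]>base+1.6 and l[-2][1]>base+.4 or l[-1][1]>base+2.4
l=crank(140,3,.03,st,stop=stop,nf=4); b=np.median([x[1] for x in l[:-3]])
print("base",b,st["tot"],bot.current_opening()*92,bot.current_clock())
bot.hold(.3); print(F(10)-st["f0"])
c=bot.read_camera("top"); I=c["pixels"][110:250,260:400]
cv2.imwrite("pics/v4.png",cv2.resize(I,(500,500),interpolation=cv2.INTER_CUBIC))
E
```

```text
tot,ft,fr: 963:0.2,0.6 966:1.0,-0.5 969:1.9,0.2 972:1.4,-0.2 975:1.7,-0.1 978:1.5,-0.3 981:1.4,0.8 984:0.9,0.1 987:1.1,-0.5 990:1.4,0.3 993:1.9,0.0 996:1.0,-0.5 999:1.2,-0.0 1002:1.4,0.7 1005:1.6,0.2 1008:1.3,-0.3 1011:1.3,-0.1 1014:1.3,-0.1 1017:1.6,0.1 1020:1.2,-0.0 1023:1.7,0.2 1026:1.4,0.4 1029:1.6,-0.4 1032:1.8,-0.3 1035:1.9,-0.0 1038:1.0,0.1 1041:1.4,0.1 1044:1.2,0.2 1047:1.9,0.4 1050:2.3,-0.5 1053:1.9,-0.6 1056:3.0,-0.2 1059:3.5,-0.1
base 1.3864387132300633 1059.0 14.322721293951542 49.4333
[-2.25245868 -2.7440881   5.84556997]
```

There's a clear rise: 3.5 N against a free-running 1.4 N, or about 10 N on the pin, and at the predicted angle. I'll release the handle, retreat and look.

```bash
python3 - <<'E'
from h import *
p=bot.current_ee_pos()
bot.set_gripper(.45,5); bot.line_to([p[0],p[1],.15],max_speed=.1); bot.line_to([.50,.25,.25],max_speed=.25)
bot.hold(.3); print(bot.current_clock(),F())
I=[]
for n,(u,v),s in(("top",(325,180),60),("scene",(325,215),50)):
    c=bot.read_camera(n); I.append(cv2.resize(c["pixels"][v-s:v+s,u-s:u+s],(400,400),interpolation=cv2.INTER_CUBIC))
cv2.imwrite("pics/v5.png",np.hstack(I))
E
```

```text
52.175 [-0.00727042 -0.05997635  0.31173068]
```

View pics/v5.png

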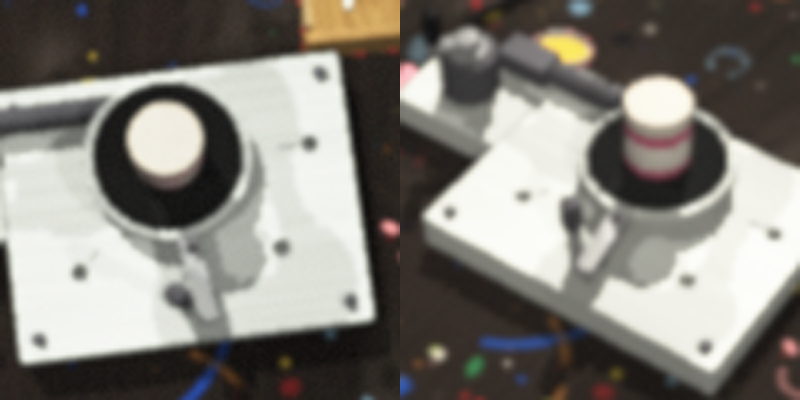

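```bash
python3 - <<'E'
from workcell import bot
bot.job_done(); print(bot.current_clock())
E
```

```text
the job is handed in; nothing more can be done
the job is handed in; nothing more can be done
```

The pin is now in hole_2 and the index arm is snug against it. I handed the job in at about 52 s of the 72 s limit.

- **Pin:** I lifted it from hole_1 and lowered it into hole_2 to the same gripper height it had when seated before. No contact force passed 3 N on the way down. I took full seating from that height and from the pin standing upright in both views; I did not measure the head height separately.
- **Crank:** I wound it clockwise 1059°, where I had predicted contact at about 1040–1095°. I stopped when the force on the handle rose to 3.5 N. It had run freely at about 1.4 N, a little under the 2–3 N quoted. By the quoted ratio, the rise of about 2.1 N puts about 10 N on the pin, below the 20 N strain limit.
- **After release:** The last pictures showed the arm right beside the upright pin in hole_2, with hole_1 empty and the gripper clear. The force on the tool had returned to zero. I did not re-measure how hard the arm bears after letting go of the handle. I never went near the tape, pen or brush, but the last pictures did not cover them.
- **Disagreement:** The two cameras differed by about 2 mm on the base position, so I used their average, and the grasp and insertion then showed no side force. While I held the cranked handle at the end there was also a vertical force of about 6 N, which went away on release.

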